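Lay out the modules on a logger's mounting rail

TASK

Populate the new field logger's mounting rail: seat the four modules from the bench mat on it, upright, fully down and squarely astride the rail, in one row in the order the power flows. The circuit breaker goes next to the end stop, the power supply beside the breaker on its other side, and the relay between the power supply and the logger module, so that the logger module comes last, on the side of the terminal strip. Leave no gap wider than about 15 mm from the end stop to the breaker and from each module to the next, let go of everything, and do not disturb the screwdriver lying between rail and mat.

Things in the scene. Friction and masses are not known exactly. Their poses are not given: they have to be found in the camera images.
- rail: Bright steel 35 mm top-hat rail, 236 mm long, on an aluminium plate (60 x 256 x 3 mm) fixed to the bench. Origin: centre of the plate's underside, z = 0; y along the rail (within 0.18 rad of world y), x across it. Rail top 10.5 mm up; a seated module's origin is 4.5 mm above this one. It may lie nearer to or farther from the robot than the grey mat with the modules.
- end_stop: Dark grey end bracket with one screw on top, 14 mm wide along the rail, 58 mm across, 39 mm tall; fixed on the rail 98 mm from its middle, at either end. Origin: centre of its underside, 4.5 mm above the rail's origin.
- terminal_strip: Four thin light grey terminal blocks side by side, together 26 mm wide along the rail, 56 mm across, 43 mm tall; fixed on the rail 98 mm from its middle, opposite the end stop; 176 mm of rail are free between the two. Origin: centre of its underside, 4.5 mm above the rail's origin.
- breaker: Circuit breaker: the narrowest, 18 mm wide, light grey, black toggle 9 mm above its nose. Body 72 mm in x, shoulders 40 mm up; nose 44 mm across in x, 40 to 66 mm up: grip there. Feet 6 mm deep with a 39 mm slot between, lead-in 4 mm, go astride the rail. Origin: centre of the soles; y is its width and, seated, runs along the rail; a half turn is the same. 0.12 kg.
- supply: Power supply: the widest, 42 mm wide, mid grey, dark vent slots on top. Body 72 mm in x, shoulders 40 mm up; nose 44 mm across in x, 40 to 66 mm up: grip there. Feet 6 mm deep with a 39 mm slot between, lead-in 4 mm, go astride the rail. Origin: centre of the soles; y is its width and, seated, runs along the rail; a half turn is the same. 0.22 kg.
- relay: Plug-in relay: 24 mm wide, dark; the nose is a black cube under a thin wire clip. Body 72 mm in x, shoulders 40 mm up; nose 30 mm across in x, 40 to 70 mm up: grip there. Feet 6 mm deep with a 39 mm slot between, lead-in 4 mm, go astride the rail. Origin: centre of the soles; y is its width and, seated, runs along the rail; a half turn is the same. 0.1 kg.
- logger: Logger module: 32 mm wide, light grey, dark display and three keys on top. Body 72 mm in x, shoulders 40 mm up; nose 44 mm across in x, 40 to 66 mm up: grip there. Feet 6 mm deep with a 39 mm slot between, lead-in 4 mm, go astride the rail. Origin: centre of the soles; y is its width and, seated, runs along the rail; a half turn is the same. 0.14 kg.
- bench_mat: Flat grey mat, 90 x 236 mm, 2.5 mm thick, fixed. The four modules stand upright on it at the start, in a row in any order, about 50 mm apart, their y within 0.3 rad of world y. Origin: centre of its underside, z = 0; y along its length.
- screwdriver_c: Loose screwdriver, green handle, 140 mm long, 26 x 30 mm at the handle, lying along y between rail and mat. Origin: centre of its underside. To be left alone.
Mind the look-alikes: they are no part of the job. What is shaped like the relay but yellow is not meant. Leave any yellow look-alike of the supply alone.

How it is judged:
At the end, for the whole second after the job is handed in: Order from the end stop: breaker, power supply, relay, logger module; each gap at most 15 mm (the one at the terminal strip is free). All four seated (within 6 mm of the rail's centre line, under 3 mm from fully down, tilt under 0.08, square within 0.25 rad), released, at rest (x of breaker in the frame of rail between -0.006 and 0.006 m and z of breaker in the frame of rail between 0.001 and 0.0075 m and angle between each of breaker, supply, relay, logger's own z axis and vertical below 0.08 rad and angle between the y axis of each of breaker, supply, relay, logger and the y axis of rail, either way round below 0.25 rad and horizontal distance between each of breaker, supply, relay, logger and terminal_strip below 0.186 m and linear speed of each of breaker, supply, relay, logger below 0.02 m/s and contact force between each of breaker, supply, relay, logger and the fingers below 0.2 N and x of supply in the frame of rail between -0.006 and 0.006 m and z of supply in the frame of rail between 0.001 and 0.0075 m and x of relay in the frame of rail between -0.006 and 0.006 m and z of relay in the frame of rail between 0.001 and 0.0075 m and x of logger in the frame of rail between -0.006 and 0.006 m and z of logger in the frame of rail between 0.001 and 0.0075 m and horizontal distance between end_stop and breaker between 0.014 and 0.031 m and horizontal distance between breaker and supply between 0.028 and 0.045 m and horizontal distance between end_stop and supply above 0.042 m and horizontal distance between supply and relay between 0.031 and 0.048 m and horizontal distance between breaker and relay above 0.059 m and horizontal distance between relay and logger between 0.026 and 0.043 m and horizontal distance between supply and logger above 0.057 m); the robot touches nothing.
It fails at once if the screwdriver is pushed more than 20 mm (distance of screwdriver_c from where it was at the start of the episode above 0.02 m).
It also fails if it takes over 86 s, if anything falls off the work surface, if the arm or the gripper's body presses on something with over 40 N, if the wrist force passes 120 N, or if a joint passes its speed limit or range.

ROBOT

A 6-joint arm with a two-finger parallel gripper is mounted at the origin on a cart in front of the work surface, level with it; the furniture and walls round the work are solid. World frame = base frame: x ahead of the robot, y to its left, z up, the work surface at z = 0. Lengths are in m, angles in rad, forces in N, time in s.
With the tool pointing down it reaches from about 0.35 to 0.975 m from the base axis. Payload 4.9 kg.
Tool frame: the origin (TCP) lies at the very end of the fingers, on their centre line; the grasp point (between the pads) lies 19 mm behind it; x points along the fingers, y is the direction in which the jaws open and shut, and the axes are right-handed (so a half turn about x gives the same grasp; the last joint's range is limited). The gripper opens to 85 mm and grips with 20 to 120 N. Pads are 22 mm wide; open, the fingers measure 114 mm over their backs; the gripper's body (76 mm by 85 mm) begins 54 mm behind the grasp point. The pads swing forward as they close: fully open they stand 13 mm farther back than shut.
Start: joints at [-1.395, 0.053, 1.613, -0, 1.476, -0.119], TCP at [0.182, -0.598, 0.231] pointing down, gripper open.
Joint ranges: [-3.01, 3.01], [-1.01, 2.22], [0.06, 2.58], [-1.02, 4.17], [0.09, 2.62], [-3.14, 3.14]. Speed limits (rad/s): [2.57, 2.57, 3.14, 3.14, 3.14, 3.14].

INTERFACE

Orientations are given as a rotation vector (axis times angle).
In Python, from station import ctrl, get_image, calibration, finish_job, search_frame, cut_out, mark_of gives the robot as it stands. The module is installed in compiled form; this text tells all that it offers.
- The arm moves only by the tool arm_command, never from a script. Its argument "plan" is a list that holds one entry, the list of rows, each a list of 7 numbers: the shift along the tool's x, y, z in m, then the turn, a rotation vector about the tool's x, y, z in degrees, then the finger opening in m, from 0 to 0.0854. A call has 1 to 20 rows; each row shifts and turns the pose as measured when the row begins, along the tool's axes as they then stand; what a row does not reach is not made up. A row lasts 1/12 s, in which the tool goes at most 41.7 mm and 7.16 degrees, less where a joint would pass 70% of its speed; a pose out of reach is approached as far as the arm can. A call with a gripper value outside its range is refused whole. The fingers move at their own pace and stop on an object; "squeeze" is the grip in N (left out, the last holds). Time passes only in rows, so rows that do not move let the fingers close. It gives the time, the measured TCP pose, the force and the opening at its end, in the units of the state.
- ctrl.get_obs(): the state, without advancing time (a new reading comes with each control period).
- get_image(name): name is "scene" or "top" or "wrist"; returns the picture (400x640x3 uint8, red, green, blue); there is no depth.
- calibration(name): a dict with "fx", "fy", "cx", "cy" (pixels), "k1" (the pictures are not rectified: a ray, as slopes to the right and down, at radius r is drawn at 1 + k1 r^2 times it, then the intrinsics apply), "cam_to_world" (4x4, takes a point from camera to world coordinates); the wrist camera has in their place "hand_eye" (4x4, takes a point from camera to tool coordinates, whose origin is the TCP and whose axes are the tool frame's). Camera axes: x right, y down, z forward; pixel columns grow to the right and rows downward; lengths in m; the calibration is good to about 2 mm. A picture is of the moment at which its call begins: read the wrist's pose just before it. calibration takes no time and is no camera call.
- finish_job(): hands the job in, once; it reports no verdict.
Trained networks look in the newest picture that a camera, given by its name, has taken for a name from the list of things; names that differ only in an ending like _2 or _b are one class to them, and where a whole thing is asked for, a point or a joint stands for the part that bears it (a point fixed in the world has none). Each returns a list of dicts, best first, with "conf" (0 to 1); they miss things now and then, are a little off and sometimes report something else, mostly with a low value. They report only what shows in the picture. A call takes as long as a camera call. They do not tell look-alikes from the thing itself.
- search_frame(camera, thing): "at" ([x, y, z] in m, in the coordinates of the camera as it stood for that picture, good to about 4 mm: the middle of the surface that is visible of it).
- cut_out(camera, thing): "mask" (400x640 bool, what is visible of it).
- mark_of(camera, thing): "at" ([x, y, z] in m, in the coordinates of the camera as it stood for that picture, good to about 4 mm: a listed point, or the origin of a listed thing).
The state is a dict: "t": time; "q": joint angles; "dq": joint speeds; "effort": joint torques, N m; "tool_pos": TCP position; "tool_rot": TCP orientation; "contact_force": force on the tool from outside, world axes, zero at the start; "wrist_torque": the same for the moment, N m; "opening": finger opening in m.
Only numpy, scipy, OpenCV 4.12 (cv2) and the standard library are available. Lean on these libraries where they do the work, as an engineer would, in place of code of your own. Each camera call takes 0.05 s, during which the arm holds its last target. There are 200 camera calls.

## Working session

There is one attempt and no reset: what is moved stays moved. The work goes in short steps, Python scripts to look and compute and a tool call to move; the robot and the scene stay as the last step left them, time stands still between calls to the robot, and variables do not carry over. Pictures are saved under pics/ and viewed, about 12 in all and at most 16, crops included, and the job is handed in when it is done.

Besides the shell and the picture viewer there is one more tool, called after ">>>" as name(argument=value, ...) on one line, values as JSON. arm_command: Moves the arm, as the interface text tells. Its arguments: {"type":"object","properties":{"plan":{"type":"array","items":{"type":"array","items":{"type":"array","items":{"type":"number"}}}},"squeeze":{"type":"number"}},"required":["plan"]}

```bash
mkdir -p pics
cat > h.py <<'E'
import numpy as np,cv2
from scipy.spatial.transform import Rotation as R
from station import ctrl,get_image,calibration,finish_job,search_frame,cut_out,mark_of
def T_cam(n):
    c=calibration(n)
    if n!='wrist': return np.array(c['cam_to_world'])
    o=ctrl.get_obs(); T=np.eye(4); T[:3,:3]=R.from_rotvec(o['tool_rot']).as_matrix(); T[:3,3]=o['tool_pos']
    return T@np.array(c['hand_eye'])
def shot(n,f=None):
    T=T_cam(n); im=get_image(n)
    if f: cv2.imwrite('pics/'+f,im[:,:,::-1])
    return im,T
def w(T,p): return T[:3,:3]@np.array(p)+T[:3,3]
def pix2w(n,T,uv,z):
    c=calibration(n);K=np.array([[c['fx'],0,c['cx']],[0,c['fy'],c['cy']],[0,0,1]])
    q=cv2.undistortPoints(np.array(uv,float).reshape(-1,1,2),K,np.array([c['k1'],0,0,0.]))[:,0]
    d=np.c_[q,np.ones(len(q))]@T[:3,:3].T
    return T[:3,3]+d*((z-T[2,3])/d[:,2])[:,None]
E
cat > a.py <<'E'
from h import *
print(ctrl.get_obs())
for n in ['scene','top']:
    im,T=shot(n,n+'0.png'); print(n,T[:3,3].round(3))
    for t in ['rail','end_stop','terminal_strip','breaker','supply','relay','logger','screwdriver_c','bench_mat']:
        for d in mark_of(n,t): print(t,round(d['conf'],2),w(T,d['at']).round(3))
E
python3 a.py
```

```text
{'t': 0.0, 'q': array([-1.39499651e+00,  5.33756487e-02,  1.61426842e+00,  2.13978723e-05,
        1.47599492e+00, -1.18994664e-01]), 'dq': array([ 8.19877397e-05, -1.68124300e-03, -2.44198152e-04, -1.69416001e-04,
       -4.70925984e-05, -2.14504911e-03]), 'effort': array([ 2.82885139e-04, -3.93683338e+01, -3.70175672e+01, -1.59381507e-04,
        7.02486388e-03,  1.01444238e-05]), 'tool_pos': array([ 0.18149137, -0.5974309 ,  0.23006665]), 'tool_rot': array([ 2.06380245,  0.30855921, -2.06387928]), 'contact_force': array([-0.04866575, -0.8502293 , -0.08163433]), 'wrist_torque': array([-0.00762727, -0.03327477,  0.02353756]), 'opening': 0.08558053880668937}
scene [-0.077  0.375  0.709]
rail 0.52 [ 0.58  -0.312  0.   ]
relay 0.6 [ 0.431 -0.722  0.   ]
relay 0.52 [ 0.39  -0.373  0.005]
top [ 0.321 -0.416  1.194]
rail 0.75 [ 0.588 -0.308  0.002]
end_stop 0.57 [ 0.586 -0.405  0.007]
terminal_strip 0.6 [ 0.587 -0.208  0.009]
supply 0.91 [ 0.326 -0.105  0.002]
supply 0.74 [ 0.399 -0.321 -0.   ]
relay 0.87 [ 0.396 -0.367 -0.001]
relay 0.56 [ 0.431 -0.726  0.003]
logger 0.94 [ 0.401 -0.266 -0.002]
logger 0.23 [ 0.587 -0.209  0.004]
screwdriver_c 0.53 [ 0.49  -0.294 -0.009]
bench_mat 0.96 [ 0.394 -0.298 -0.001]
```

View pics/top0.png

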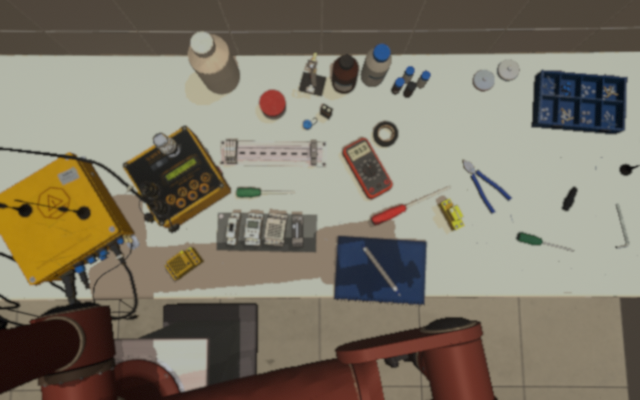

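View pics/scene0.png

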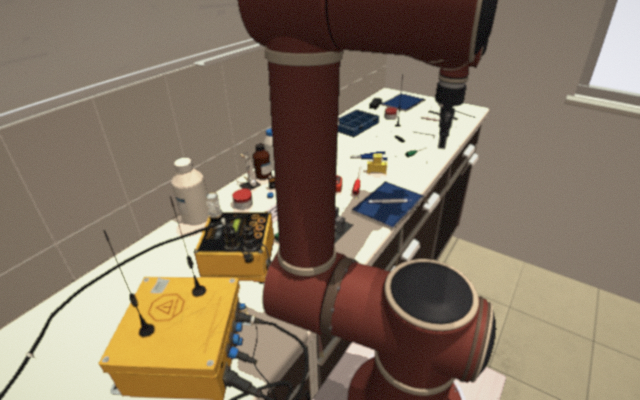

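```bash
cat >> h.py <<'E'
def target(p,yaw,note=''):
    """yaw = world angle of module x axis (jaw line); print shift and turn in tool axes"""
    o=ctrl.get_obs(); M=R.from_rotvec(o['tool_rot']).as_matrix()
    best=None
    for k in (0,np.pi):
        y=np.array([np.cos(yaw+k),np.sin(yaw+k),0]); x=np.array([0,0,-1.]); N=np.c_[x,y,np.cross(x,y)]
        r=R.from_matrix(M.T@N).as_rotvec(degrees=True)
        if best is None or np.linalg.norm(r)<np.linalg.norm(best): best=r
    s=M.T@(np.array(p)-o['tool_pos'])
    print(note,'t',round(o['t'],2),'pos',o['tool_pos'].round(4),'shift mm',(s*1e3).round(1),'turn',best.round(1),'op',round(o['opening'],4))
E
python3 -c "
from h import *
print(np.round(calibration('wrist')['hand_eye'],3)); print(R.from_rotvec(ctrl.get_obs()['tool_rot']).as_matrix().round(3)); c=calibration('wrist');print(c['fx'],c['k1'])
target([0.43,-0.30,0.36],0)"
```

```text
[[ 0.    -0.309  0.951 -0.143]
 [ 1.     0.001  0.    -0.001]
 [-0.001  0.951  0.309 -0.08 ]
 [ 0.     0.     0.     1.   ]]
[[-0.     0.291 -0.957]
 [-0.    -0.957 -0.291]
 [-1.     0.     0.   ]]
360.40132065648305 -0.011523490128621023
 t 1.0 pos [ 0.1816 -0.598   0.2313] shift mm [-128.7 -213.  -324.3] turn [-73.1   0.   -0. ] op 0.0855
```

>>> arm_command(plan=[[[-0.04,0,0,-7,0,0,0.085],[-0.04,0,0,-7,0,0,0.085],[-0.04,0,0,-7,0,0,0.085],[-0.02,0,0,-7,0,0,0.085],[0,0,0,-7,0,0,0.085],[0,0,0,-7,0,0,0.085],[0,0,0,-7,0,0,0.085],[0,0,0,-7,0,0,0.085],[0,0,0,-7,0,0,0.085],[0,0,0,-7,0,0,0.085],[0,0,0,-3,0,0,0.085]]])

```text
t: 1.92
tool_pos: [0.1814, -0.5971, 0.3777]
tool_rot: [1.186, 1.226, -1.184]
contact_force: [-0.6, 0.5, 0.2]
opening: 0.0852
```

```bash
python3 -c "
from h import *
target([0.49,-0.23,0.36],0)"
```

```text
t 1.92 pos [ 0.1814 -0.5971  0.3777] shift mm [  18.3  320.5 -356.8] turn [ 1.9 -0.1  0. ] op 0.0852
```

>>> arm_command(plan=[[[0.002,0.027,-0.03,0,0,0,0.085],[0.002,0.027,-0.03,0,0,0,0.085],[0.002,0.027,-0.03,0,0,0,0.085],[0.002,0.027,-0.03,0,0,0,0.085],[0.002,0.027,-0.03,0,0,0,0.085],[0.002,0.027,-0.03,0,0,0,0.085],[0.002,0.027,-0.03,0,0,0,0.085],[0.002,0.027,-0.03,0,0,0,0.085],[0.002,0.027,-0.03,0,0,0,0.085],[0.002,0.027,-0.03,2,0,0,0.085],[0.002,0.027,-0.03,0,0,0,0.085],[0,0.02,-0.02,0,0,0,0.085],[0,0,0,0,0,0,0.085],[0,0,0,0,0,0,0.085]]])

```text
t: 3.08
tool_pos: [0.4977, -0.2252, 0.3541]
tool_rot: [1.216, 1.205, -1.212]
contact_force: [0.1, -0.6, -0.2]
opening: 0.0847
```

```bash
cat > b.py <<'E'
from h import *
import sys
im,T=shot('wrist',sys.argv[1]); print(ctrl.get_obs()['tool_pos'].round(4))
for t in ['rail','end_stop','terminal_strip','breaker','supply','relay','logger','screwdriver_c','bench_mat']:
    for d in mark_of('wrist',t): print(t,round(d['conf'],2),w(T,d['at']).round(4))
E
python3 b.py w1.png
```

```text
[ 0.4975 -0.2254  0.354 ]
rail 0.87 [ 5.844e-01 -3.054e-01  4.000e-04]
rail 0.36 [ 0.3924 -0.368   0.0035]
end_stop 0.61 [ 0.581  -0.4078  0.0053]
terminal_strip 0.78 [ 0.5884 -0.21    0.0045]
breaker 0.83 [ 0.4018 -0.2221  0.0038]
supply 0.69 [ 0.3978 -0.3191  0.0009]
relay 0.66 [ 0.3945 -0.367   0.0036]
relay 0.26 [ 0.5915 -0.2116  0.0052]
logger 0.72 [ 4.023e-01 -2.690e-01  2.000e-04]
screwdriver_c 0.83 [ 0.4959 -0.2916  0.0014]
```

View pics/w1.png

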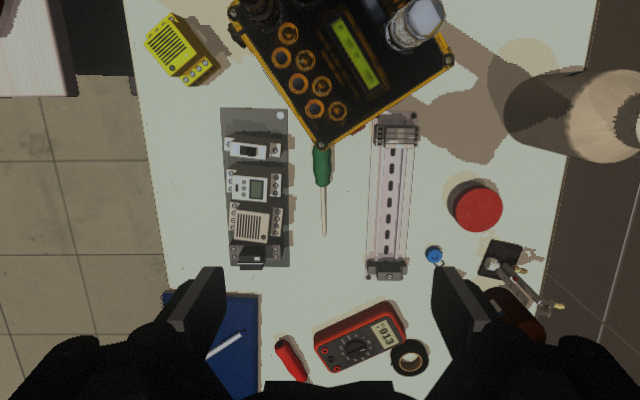

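Run:
```python
from h import *
im=cv2.imread('pics/w1.png')
a=cv2.resize(im[100:280,215:300],None,fx=4,fy=4,interpolation=cv2.INTER_CUBIC)[:,:]
b=cv2.resize(im[100:285,350:435],None,fx=4,fy=4,interpolation=cv2.INTER_CUBIC)
b=b[:a.shape[0]]
cv2.imwrite('pics/c1.png',cv2.resize(np.hstack([a,b]),None,fx=.83,fy=.83))
# height of instrument corner
T1=T_cam('top');T2=T_cam('wrist')
for h in np.arange(0,.16,.02):
    print(round(h,2),pix2w('top',T1,[(230,190)],h)[0].round(3),pix2w('wrist',T2,[(320,146)],h)[0].round(3))
# rail yaw from cut_out; check
im2,T=shot('wrist')
for t in ['rail','breaker','supply','relay','logger']:
    for d in cut_out('wrist',t)[:1]:
        m=d['mask']; v,u=np.nonzero(m); z=.0105 if t=='rail' else .06
        P=pix2w('wrist',T,np.c_[u,v],z)[:,:2].astype(np.float32); (c,s,ang)=cv2.minAreaRect(P); print(t,round(d['conf'],2),np.round(c,4),np.round(s,3),round(ang,1))
```

```text
0.0 [ 0.496 -0.206  0.   ] [ 0.487 -0.23   0.   ]
0.02 [ 0.493 -0.209  0.02 ] [ 0.487 -0.226  0.02 ]
0.04 [ 0.49  -0.213  0.04 ] [ 0.487 -0.223  0.04 ]
0.06 [ 0.487 -0.217  0.06 ] [ 0.488 -0.22   0.06 ]
0.08 [ 0.484 -0.22   0.08 ] [ 0.488 -0.216  0.08 ]
0.1 [ 0.481 -0.224  0.1  ] [ 0.489 -0.213  0.1  ]
0.12 [ 0.479 -0.227  0.12 ] [ 0.489 -0.21   0.12 ]
0.14 [ 0.476 -0.231  0.14 ] [ 0.49  -0.206  0.14 ]
rail 0.9 [ 0.5844 -0.3054] [0.251 0.059] 89.0
breaker 0.68 [ 0.4076 -0.2185] [0.027 0.072] 81.8
supply 0.96 [ 0.405 -0.314] [0.061 0.074] 86.9
relay 0.66 [ 0.4028 -0.3607] [0.076 0.049] 4.5
logger 0.97 [ 0.4066 -0.2642] [0.047 0.072] 85.7
```

View pics/c1.png

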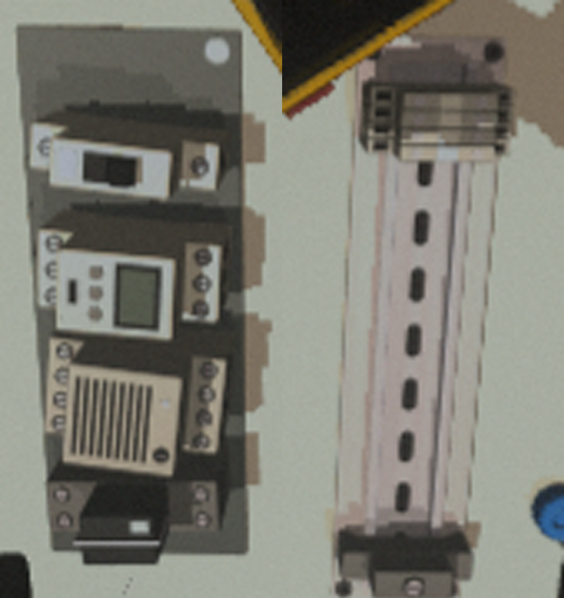

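Run:
```python
from h import *
T=T_cam('wrist')
f=lambda L,x0,o: [(x0+(a-o)/3.32,100+b/3.32) for a,b in L]
for n,L,z in [('breaker',[(52,138),(172,150),(170,198),(50,185)],.0685),('logger',[(58,250),(175,258),(172,338),(55,328)],.0685),('supply',[(66,362),(182,378),(176,472),(62,460)],.0685)]:
    P=pix2w('wrist',T,f(L,215,0),z)[:,:2]; e=(P[1]+P[2]-P[0]-P[3])/2; g=(P[0]+P[1]-P[2]-P[3])/2
    print(n,P.mean(0).round(4),'len',np.linalg.norm(e).round(4),'w',np.linalg.norm(g).round(4),'yaw x',np.degrees(np.arctan2(e[1],e[0])).round(1),'yaw y',(np.degrees(np.arctan2(g[1],g[0]))-90).round(1))
P=pix2w('wrist',T,f([(427,170),(402,497)],350,282),.006)[:,:2]; e=P[0]-P[1]; print(P,np.degrees(np.arctan2(e[1],e[0]))-90)
target([.408,-.220,.12],np.radians(-6))
```

```text
breaker [ 0.4027 -0.2222] len 0.0432 w 0.0173 yaw x -6.6 yaw y -6.7
logger [ 0.4006 -0.2695] len 0.0435 w 0.0308 yaw x -5.1 yaw y -6.4
supply [ 0.3993 -0.3195] len 0.0443 w 0.0401 yaw x -8.0 yaw y -7.0
[[ 0.58808242 -0.23593773]
 [ 0.58383077 -0.38470377]] -1.6370375171552922
 t 3.88 pos [ 0.497  -0.2264  0.3542] shift mm [233.9 -89.7  -5.3] turn [ 5.5 -0.1 -0.2] op 0.0849
```

>>> arm_command(plan=[[[0.035,-0.024,-0.001,6,0,0,0.085],[0.035,-0.024,-0.001,0,0,0,0.085],[0.035,-0.024,-0.001,0,0,0,0.085],[0.035,-0.023,-0.001,0,0,0,0.085],[0.035,0,0,0,0,0,0.085],[0.03,0,0,0,0,0,0.085],[0.01,0,0,0,0,0,0.085],[0,0,0,0,0,0,0.085],[0,0,0,0,0,0,0.085]]])

```text
t: 4.63
tool_pos: [0.4031, -0.2141, 0.1347]
tool_rot: [1.298, 1.14, -1.289]
contact_force: [0.7, -0.2, 1.2]
opening: 0.0851
```

Run:
```python
from h import *
target([.4027,-.2222,.046],np.radians(-6.6))
im,T=shot('wrist','w2.png')
for t in ['breaker','logger','end_stop','terminal_strip']:
    for d in mark_of('wrist',t): print(t,round(d['conf'],2),w(T,d['at']).round(4))
```

```text
t 4.63 pos [ 0.4031 -0.2141  0.1347] shift mm [88.7 -0.4  7.8] turn [-0.2  0.2 -0.6] op 0.0851
breaker 0.66 [ 4.008e-01 -2.200e-01  4.000e-04]
```

View pics/w2.png

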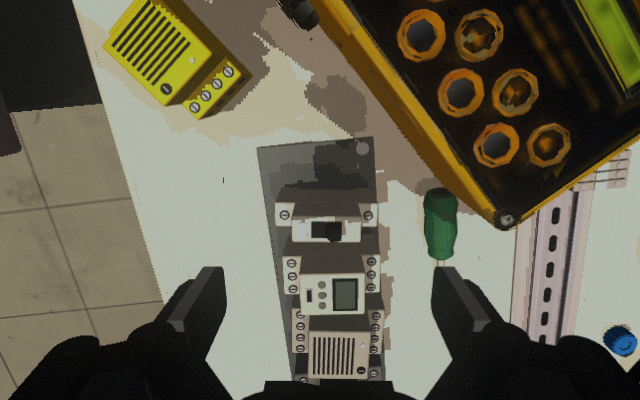

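Run:
```python
from h import *
T=T_cam('wrist')
P=pix2w('wrist',T,[(293,220),(360,221),(360,242),(293,241)],.0685);print(P.mean(0),P)
```

```text
[ 0.40355886 -0.22457008  0.0685    ] [[ 0.3835984  -0.21450518  0.0685    ]
 [ 0.42521907 -0.22031336  0.0685    ]
 [ 0.42393474 -0.23472229  0.0685    ]
 [ 0.38148322 -0.22873948  0.0685    ]]
```

>>> arm_command(plan=[[[0.01,0,0.005,0,0,-0.6,0.085],[0.025,0,0.004,0,0,0,0.085],[0.025,0,0,0,0,0,0.085],[0.02,0,0,0,0,0,0.085],[0.005,0,0,0,0,0,0.085],[0,0,0,0,0,0,0.085]]])

```text
t: 5.38
tool_pos: [0.4097, -0.2308, 0.0552]
tool_rot: [1.29, 1.129, -1.29]
contact_force: [0.3, 0.3, -0.2]
opening: 0.0847
```

Run:
```python
from h import *
target([.403,-.2235,.046],np.radians(-6.6))
```

```text
t 5.38 pos [ 0.4097 -0.2308  0.0552] shift mm [ 9.  -7.7 -6.6] turn [-0.1  0.8 -0.9] op 0.0847
```

>>> arm_command(plan=[[[0.004,-0.007,-0.006,0,0.5,-0.5,0.085],[0.003,0,0,0,0,0,0.085],[0,0,0,0,0,0,0.085],[0,0,0,0,0,0,0.085]]])

```text
t: 5.72
tool_pos: [0.4046, -0.2249, 0.0504]
tool_rot: [1.293, 1.139, -1.291]
contact_force: [0.3, -0.8, 1.2]
opening: 0.085
```

Run:
```python
from h import *
target([.403,-.2235,.046],np.radians(-6.6))
```

```text
t 5.72 pos [ 0.4046 -0.2249  0.0504] shift mm [ 4.4 -1.8 -1.3] turn [-0.1  0.4 -0.6] op 0.085
```

>>> arm_command(plan=[[[0.004,-0.002,-0.001,0,0.3,-0.5,0.085],[0,0,0,0,0,0,0.03],[0,0,0,0,0,0,0.03],[0,0,0,0,0,0,0.03],[0,0,0,0,0,0,0.03],[0,0,0,0,0,0,0.03],[0,0,0,0,0,0,0.03],[0,0,0,0,0,0,0.03],[0,0,0,0,0,0,0.03],[0,0,0,0,0,0,0.03]]], squeeze=40)

```text
t: 6.55
tool_pos: [0.4044, -0.2249, 0.049]
tool_rot: [1.293, 1.145, -1.293]
contact_force: [0.5, 0.2, -0.5]
opening: 0.0429
```

Run:
```python
from h import *
target([.403,-.2235,.046],np.radians(-6.6))
```

```text
t 6.55 pos [ 0.4044 -0.2249  0.049 ] shift mm [ 2.9 -1.6 -1.3] turn [-0.1  0.3 -0.3] op 0.0429
```

>>> arm_command(plan=[[[-0.02,0,0,0,0,0,0.03],[-0.04,0,0,0,0,0,0.03],[-0.04,0,0,0,0,0,0.03],[-0.02,0,0,0,0,0,0.03],[0,0,0,-4.6,0,0,0.03],[0,0,0,0,0,0,0.03]]])

```text
t: 7.05
tool_pos: [0.4011, -0.2222, 0.1704]
tool_rot: [1.233, 1.196, -1.235]
contact_force: [-0.5, 0.4, -1.8]
opening: 0.043
```

Run:
```python
from h import *
target([.583,-.3845,.16],np.radians(-1.9))
```

```text
t 7.05 pos [ 0.4011 -0.2222  0.1704] shift mm [  9.8 187.2 156.2] turn [-0.  -0.   0.1] op 0.043
```

>>> arm_command(plan=[[[0,0.027,0.023,0,0,0,0.03],[0,0.027,0.023,0,0,0,0.03],[0,0.027,0.023,0,0,0,0.03],[0,0.027,0.023,0,0,0,0.03],[0,0.027,0.022,0,0,0,0.03],[0,0.026,0.022,0,0,0,0.03],[0,0.02,0.016,0,0,0,0.03],[0,0,0,0,0,0,0.03],[0,0,0,0,0,0,0.03],[0,0,0,0,0,0,0.03]]])

```text
t: 7.88
tool_pos: [0.5776, -0.3827, 0.1523]
tool_rot: [1.248, 1.208, -1.254]
contact_force: [-0.7, 0.5, -0.8]
opening: 0.0432
```

Run:
```python
from h import *
target([.583,-.3845,.16],np.radians(-1.9))
im,T=shot('wrist','w3.png')
for t in ['breaker','end_stop','terminal_strip','rail']:
    for d in mark_of('wrist',t): print(t,round(d['conf'],2),w(T,d['at']).round(4))
```

```text
t 7.88 pos [ 0.5776 -0.3827  0.1523] shift mm [-7.8  5.4  1.4] turn [-1.  -0.7  1. ] op 0.0432
breaker 0.96 [ 0.5791 -0.3774  0.1058]
end_stop 0.86 [ 0.5815 -0.4095  0.0043]
terminal_strip 0.35 [ 0.4961 -0.288  -0.0008]
rail 0.94 [ 0.5831 -0.3038  0.002 ]
rail 0.43 [ 0.4943 -0.2912 -0.0024]
```

View pics/w3.png

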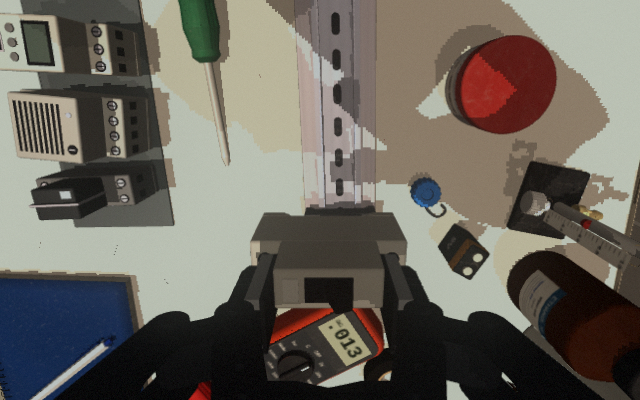

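Run:
```python
from h import *
T=T_cam('wrist'); im=cv2.imread('pics/w3.png'); g=cv2.cvtColor(im,6)
m=(g[0:200,325:350]<70).astype(np.uint8); n,l,s,c=cv2.connectedComponentsWithStats(m)
P=[(c[i,0]+325,c[i,1]) for i in range(1,n) if s[i,4]>40]; W=pix2w('wrist',T,P,.004); print(np.round(P),W.round(4))
f=np.polyfit(W[:,1],W[:,0],1); print('yaw',-np.degrees(np.arctan(f[0])),'x at -.3075',np.polyval(f,-.3075),'x at -.3845',np.polyval(f,-.3845))
for v in (40,100,170): print(v,g[v,285:390:1].tolist())
```

```text
[[335.  23.]
 [336.  59.]
 [337.  94.]
 [337. 127.]
 [338. 158.]
 [339. 187.]] [[ 0.5869 -0.2586  0.004 ]
 [ 0.5866 -0.2838  0.004 ]
 [ 0.5863 -0.3091  0.004 ]
 [ 0.5855 -0.3345  0.004 ]
 [ 0.5852 -0.3598  0.004 ]
 [ 0.5846 -0.3847  0.004 ]]
yaw -1.06314523619443 x at -.3075 0.5861371602113998 x at -.3845 0.5847082315836786
40 [177, 177, 179, 178, 179, 177, 179, 180, 178, 179, 176, 160, 187, 185, 180, 183, 183, 184, 186, 183, 143, 146, 141, 118, 115, 113, 94, 106, 113, 116, 115, 115, 119, 109, 80, 106, 110, 111, 112, 113, 113, 110, 111, 109, 109, 109, 111, 115, 112, 113, 114, 115, 115, 110, 112, 112, 112, 111, 112, 110, 113, 112, 113, 112, 112, 112, 109, 84, 87, 120, 113, 114, 114, 113, 113, 110, 113, 116, 114, 116, 114, 115, 113, 112, 115, 116, 114, 116, 117, 112, 100, 105, 123, 125, 125, 125, 126, 124, 123, 121, 127, 126, 124, 124, 126]
100 [181, 180, 179, 178, 178, 180, 182, 178, 180, 178, 179, 177, 180, 176, 147, 166, 166, 163, 163, 162, 163, 167, 167, 169, 169, 167, 165, 165, 165, 164, 173, 169, 171, 170, 171, 168, 94, 101, 164, 162, 164, 164, 164, 165, 160, 159, 157, 154, 111, 53, 48, 39, 38, 38, 40, 44, 61, 85, 84, 89, 87, 89, 87, 86, 89, 87, 86, 85, 80, 84, 88, 85, 86, 89, 88, 105, 115, 118, 118, 112, 115, 114, 116, 115, 118, 113, 111, 114, 115, 116, 108, 126, 126, 125, 126, 126, 125, 125, 125, 126, 126, 127, 129, 127, 124]
170 [190, 188, 189, 189, 190, 186, 188, 189, 188, 188, 188, 186, 188, 188, 187, 186, 187, 184, 166, 186, 185, 181, 183, 182, 180, 185, 186, 185, 184, 183, 180, 161, 173, 186, 185, 186, 186, 183, 142, 112, 179, 180, 180, 178, 173, 109, 109, 107, 110, 112, 113, 113, 111, 115, 110, 114, 112, 110, 113, 109, 109, 112, 112, 113, 111, 114, 107, 80, 82, 95, 127, 116, 114, 112, 111, 115, 120, 117, 118, 115, 116, 114, 114, 118, 117, 113, 112, 115, 118, 110, 99, 128, 125, 127, 127, 128, 126, 127, 127, 129, 126, 127, 128, 126, 127]
```

Run:
```python
from h import *
T=T_cam('wrist')
a=pix2w('wrist',T,[(296,40),(299,100),(303,170)],.003);b=pix2w('wrist',T,[(375.5,40),(375,100),(375,170)],.003)
print(a.round(4),b.round(4),((a+b)/2).round(4))
target([.585,-.388,.08],np.radians(-1.3))
```

```text
[[ 0.5569 -0.2686  0.003 ]
 [ 0.556  -0.3125  0.003 ]
 [ 0.5553 -0.3691  0.003 ]] [[ 0.6168 -0.2717  0.003 ]
 [ 0.6159 -0.3154  0.003 ]
 [ 0.6153 -0.3718  0.003 ]] [[ 0.5869 -0.2702  0.003 ]
 [ 0.586  -0.3139  0.003 ]
 [ 0.5853 -0.3704  0.003 ]]
 t 8.13 pos [ 0.5778 -0.3826  0.1544] shift mm [74.2  8.6  5.9] turn [-1.6 -0.6  0.9] op 0.043
```

>>> arm_command(plan=[[[0.01,0.008,0.006,-1.8,-0.6,0.9,0.03],[0.025,0,0,0,0,0,0.03],[0.025,0,0,0,0,0,0.03],[0.01,0,0,0,0,0,0.03],[0,0,0,0,0,0,0.03],[0,0,0,0,0,0,0.03],[0,0,0,0,0,0,0.03]]])

```text
t: 8.72
tool_pos: [0.5865, -0.3886, 0.0902]
tool_rot: [1.221, 1.19, -1.218]
contact_force: [0.1, -0.6, -1.0]
opening: 0.0427
```

Run:
```python
from h import *
target([.585,-.388,.051],np.radians(-1))
```

```text
t 8.72 pos [ 0.5865 -0.3886  0.0902] shift mm [39.1 -1.9 -0.8] turn [ 0.   0.3 -0.5] op 0.0427
```

>>> arm_command(plan=[[[0.02,-0.002,-0.001,0,0.3,-0.5,0.03],[0.01,0,0,0,0,0,0.03],[0,0,0,0,0,0,0.03],[0,0,0,0,0,0,0.03]]])

```text
t: 9.05
tool_pos: [0.5865, -0.3891, 0.0619]
tool_rot: [1.22, 1.194, -1.221]
contact_force: [0.1, 0.2, -1.1]
opening: 0.0432
```

Run:
```python
from h import *
target([.585,-.388,.051],np.radians(-1)); print(ctrl.get_obs()['contact_force'])
```

```text
t 9.05 pos [ 0.5865 -0.3891  0.0619] shift mm [10.9 -1.5 -1.2] turn [ 0.   0.3 -0.3] op 0.0432
[ 0.0949816   0.19563911 -1.051834  ]
```

>>> arm_command(plan=[[[0.004,-0.001,-0.001,0,0.2,-0.3,0.03],[0.005,0,0,0,0,0,0.03],[0.003,0,0,0,0,0,0.03],[0.002,0,0,0,0,0,0.03],[0,0,0,0,0,0,0.03]]])

```text
t: 9.47
tool_pos: [0.586, -0.3891, 0.0516]
tool_rot: [1.219, 1.201, -1.224]
contact_force: [-0.5, -0.1, -1.4]
opening: 0.0428
```

Run:
```python
from h import *
target([.585,-.388,.051],np.radians(-1)); print(ctrl.get_obs()['contact_force'])
```

```text
t 9.47 pos [ 0.586  -0.3891  0.0516] shift mm [ 0.6 -1.  -1.1] turn [0.  0.1 0.1] op 0.0428
[-0.53698496 -0.11607668 -1.42923469]
```

>>> arm_command(plan=[[[0.002,0,0,0,0,0,0.03],[0.003,0,0,0,0,0,0.03],[0.002,0,0,0,0,0,0.03]]])

```text
t: 9.72
tool_pos: [0.5862, -0.3898, 0.051]
tool_rot: [1.218, 1.203, -1.225]
contact_force: [-4.1, 3.4, 6.1]
opening: 0.0429
```

>>> arm_command(plan=[[[0,0,0,0,0,0,0.085],[0,0,0,0,0,0,0.085],[0,0,0,0,0,0,0.085],[0,0,0,0,0,0,0.085],[0,0,0,0,0,0,0.085],[-0.01,0,0,0,0,0,0.085],[-0.04,0,0,0,0,0,0.085],[-0.04,0,0,0,0,0,0.085],[-0.03,0,0,0,0,0,0.085],[0,0,0,0,0,0,0.085]]])

```text
t: 10.55
tool_pos: [0.5855, -0.3885, 0.1726]
tool_rot: [1.219, 1.208, -1.226]
contact_force: [0.4, -0.9, 1.2]
opening: 0.0849
```

Run:
```python
from h import *
target([.3995,-.317,.20],np.radians(-7))
im,T=shot('wrist')
for t in ['breaker','end_stop','rail']:
    for d in mark_of('wrist',t)[:1]: print(t,round(d['conf'],2),w(T,d['at']).round(4))
```

```text
t 10.55 pos [ 0.5855 -0.3885  0.1726] shift mm [ -25.8 -187.3  -68.4] turn [ 6.1 -0.1  0.4] op 0.0849
breaker 0.79 [ 0.5864 -0.385   0.0054]
end_stop 0.58 [ 0.5831 -0.4039  0.0023]
rail 0.57 [ 0.5811 -0.3076  0.0033]
```

>>> arm_command(plan=[[[0,-0.034,-0.014,6,0,0,0.085],[0,-0.034,-0.014,0,0,0,0.085],[0,-0.034,-0.014,0,0,0,0.085],[0,-0.034,-0.014,0,0,0,0.085],[0.01,-0.034,-0.012,0,0,0,0.085],[0.01,-0.01,-0.005,0,0,0,0.085],[0,0,0,0,0,0,0.085],[0,0,0,0,0,0,0.085]]])

```text
t: 11.42
tool_pos: [0.3945, -0.2818, 0.1228]
tool_rot: [1.304, 1.209, -1.323]
contact_force: [0.7, 0.3, 0.7]
opening: 0.0851
```

Run:
```python
from h import *
target([.3993,-.3195,.049],np.radians(-7))
im,T=shot('wrist','w4.png')
for t in ['supply','relay','logger']:
    for d in mark_of('wrist',t): print(t,round(d['conf'],2),w(T,d['at']).round(4))
```

```text
t 11.42 pos [ 0.3945 -0.2818  0.1228] shift mm [72.1 13.3 39.1] turn [-0.2 -1.8  2.9] op 0.0851
supply 0.7 [ 0.3993 -0.3187  0.0037]
logger 0.85 [ 0.3969 -0.2667  0.0005]
logger 0.53 [ 0.5831 -0.3041  0.0012]
```

View pics/w4.png

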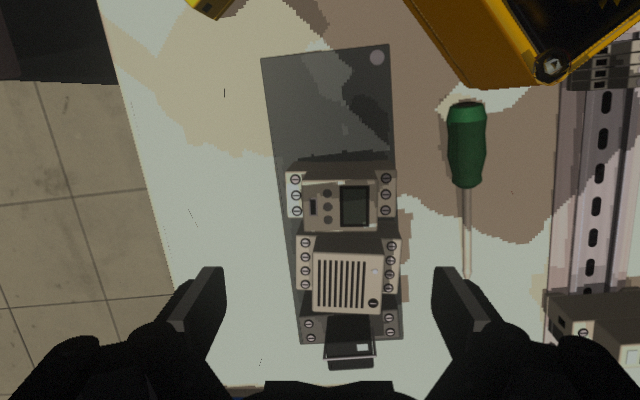

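Run:
```python
from h import *
T=T_cam('wrist')
for L in ([(316,247),(383,254),(382,314),(312,306)],[(303,184),(373,181),(377,229),(305,232)]):
    P=pix2w('wrist',T,L,.0685)[:,:2];e=P[1]+P[2]-P[0]-P[3]; print(P.mean(0).round(4),np.linalg.norm(e)/2,np.degrees(np.arctan2(e[1],e[0])))
target([.3993,-.319,.075],np.radians(-7))
```

```text
[ 0.4021 -0.3201] 0.04285776653717007 -12.589644766304378
[ 0.4022 -0.2715] 0.041596815488653203 -3.6955161760589865
 t 11.62 pos [ 0.3966 -0.2836  0.125 ] shift mm [48.6  9.5 36.3] turn [-0.2 -1.7  2.8] op 0.0846
```

>>> arm_command(plan=[[[0.005,0.01,0.02,0,-1.7,2.8,0.085],[0.015,0,0.016,1,0,0,0.085],[0.015,0,0,0,0,0,0.085],[0,0,0,0,0,0,0.085],[0,0,0,0,0,0,0.085]]])

```text
t: 12.03
tool_pos: [0.409, -0.3274, 0.0932]
tool_rot: [1.311, 1.125, -1.309]
contact_force: [0.7, -0.5, -0.3]
opening: 0.0849
```

Run:
```python
from h import *
target([.4003,-.3198,.049],np.radians(-8))
```

```text
t 12.03 pos [ 0.409  -0.3274  0.0932] shift mm [ 44.1 -10.2  -6.6] turn [-0.1  0.5 -0.6] op 0.0849
```

>>> arm_command(plan=[[[0.005,-0.01,-0.006,0,0.4,-0.5,0.085],[0.015,0,0,0,0,0,0.085],[0.012,0,0,0,0,0,0.085],[0,0,0,0,0,0,0.085],[0,0,0,0,0,0,0.085]]])

```text
t: 12.45
tool_pos: [0.4016, -0.3204, 0.0636]
tool_rot: [1.311, 1.134, -1.31]
contact_force: [-0.3, 0.2, -0.9]
opening: 0.0848
```

Run:
```python
from h import *
target([.4003,-.3198,.049],np.radians(-8))
```

```text
t 12.45 pos [ 0.4016 -0.3204  0.0636] shift mm [14.6 -1.5 -0.5] turn [-0.   0.2 -0.3] op 0.0848
```

>>> arm_command(plan=[[[0.01,-0.001,0,0,0,0,0.085],[0.004,0,0,0,0,0,0.085],[0.001,0,0,0,0,0,0.085],[0,0,0,0,0,0,0.03],[0,0,0,0,0,0,0.03],[0,0,0,0,0,0,0.03],[0,0,0,0,0,0,0.03],[0,0,0,0,0,0,0.03],[0,0,0,0,0,0,0.03],[0,0,0,0,0,0,0.03],[0,0,0,0,0,0,0.03]]])

```text
t: 13.37
tool_pos: [0.4013, -0.3208, 0.0493]
tool_rot: [1.31, 1.132, -1.309]
contact_force: [-0.4, -0.1, -0.3]
opening: 0.0434
```

Run:
```python
from h import *
target([.4003,-.3198,.049],np.radians(-8))
```

```text
t 13.37 pos [ 0.4013 -0.3208  0.0493] shift mm [ 0.3 -1.1 -0.8] turn [ 0.   0.3 -0.4] op 0.0434
```

>>> arm_command(plan=[[[-0.02,0,0,0,0,0,0.03],[-0.04,0,0,0,0,0,0.03],[-0.03,0,0,0,0,0,0.03],[-0.02,0,0,0,0,0,0.03],[0,0,0,-7,0,0,0.03],[0,0,0,0,0,0,0.03],[0,0,0,0,0,0,0.03]]])

```text
t: 13.95
tool_pos: [0.3979, -0.3169, 0.1585]
tool_rot: [1.222, 1.206, -1.22]
contact_force: [0.3, 0.2, -2.7]
opening: 0.0432
```

Run:
```python
from h import *
im,T=shot('wrist')
o=ctrl.get_obs()['tool_pos']
for t in ['supply']:
    for d in mark_of('wrist',t): print(t,round(d['conf'],2),w(T,d['at']).round(4)-o)
target([.5855,-.350,.16],np.radians(-1))
```

```text
supply 0.68 [ 0.0025186   0.00305552 -0.04788496]
 t 14.05 pos [ 0.3973 -0.3163  0.1573] shift mm [ -3.5 188.7  30.9] turn [ 0.1 -0.3  0.2] op 0.0433
```

>>> arm_command(plan=[[[0,0.032,0.006,0,0,0,0.03],[0,0.032,0.006,0,0,0,0.03],[0,0.032,0.006,0,0,0,0.03],[0,0.032,0.006,0,0,0,0.03],[0,0.032,0.006,0,0,0,0.03],[0,0.02,0.003,0,0,0,0.03],[0,0.005,0,0,0,0,0.03],[0,0,0,0,0,0,0.03],[0,0,0,0,0,0,0.03]]])

```text
t: 14.8
tool_pos: [0.5813, -0.348, 0.1355]
tool_rot: [1.236, 1.231, -1.241]
contact_force: [-0.3, -0.1, -3.4]
opening: 0.0434
```

Run:
```python
from h import *
im,T=shot('wrist')
o=ctrl.get_obs()['tool_pos']
for t in ['supply','breaker','end_stop']:
    for d in mark_of('wrist',t): print(t,round(d['conf'],2),w(T,d['at']).round(4),w(T,d['at']).round(4)-o)
target([.5858,-.352,.085],np.radians(-1))
```

```text
supply 0.9 [ 0.5804 -0.347   0.0884] [-0.00042397  0.00080971 -0.04678628]
 t 15.0 pos [ 0.5811 -0.3484  0.137 ] shift mm [51.8  6.1  4.5] turn [-0.8 -1.2  1.4] op 0.0431
```

>>> arm_command(plan=[[[0.01,0.005,0.003,-0.8,-1.2,1.4,0.03],[0.025,0,0,0,0,0,0.03],[0.015,0,0,0,0,0,0.03],[0,0,0,0,0,0,0.03],[0,0,0,0,0,0,0.03]]])

```text
t: 15.42
tool_pos: [0.5839, -0.3532, 0.0906]
tool_rot: [1.223, 1.192, -1.223]
contact_force: [0.9, -0.9, -2.7]
opening: 0.0432
```

Run:
```python
from h import *
target([.5858,-.351,.0515],np.radians(-1))
```

```text
t 15.42 pos [ 0.5839 -0.3532  0.0906] shift mm [39.1  1.6 -2.5] turn [-0.2  0.3 -0.3] op 0.0432
```

>>> arm_command(plan=[[[0.002,0.002,-0.003,0,0.3,-0.3,0.03],[0.014,0,0,0,0,0,0.03],[0.012,0,0,0,0,0,0.03],[0,0,0,0,0,0,0.03],[0,0,0,0,0,0,0.03]]])

```text
t: 15.83
tool_pos: [0.5873, -0.3515, 0.0647]
tool_rot: [1.225, 1.193, -1.223]
contact_force: [-0.2, 0.2, -2.6]
opening: 0.0435
```

Run:
```python
from h import *
target([.5858,-.351,.0515],np.radians(-1)); print(ctrl.get_obs()['contact_force'])
```

```text
t 15.83 pos [ 0.5873 -0.3515  0.0647] shift mm [13.2 -1.5 -0.5] turn [-0.2  0.2 -0.3] op 0.0435
[-0.18641565  0.23312164 -2.61365317]
```

>>> arm_command(plan=[[[0.004,-0.001,0,0,0.2,-0.3,0.03],[0.005,0,0,0,0,0,0.03],[0.004,0,0,0,0,0,0.03],[0.003,0,0,0,0,0,0.03],[0.003,0,0,0,0,0,0.03],[0.002,0,0,0,0,0,0.03]]])

```text
t: 16.33
tool_pos: [0.5869, -0.3522, 0.0515]
tool_rot: [1.224, 1.203, -1.227]
contact_force: [-3.8, 2.7, 2.4]
opening: 0.0433
```

>>> arm_command(plan=[[[0.001,0,0,0,0,0,0.03],[0,0,0,0,0,0,0.085],[0,0,0,0,0,0,0.085],[0,0,0,0,0,0,0.085],[0,0,0,0,0,0,0.085],[0,0,0,0,0,0,0.085],[-0.01,0,0,0,0,0,0.085],[-0.04,0,0,0,0,0,0.085],[-0.04,0,0,0,0,0,0.085],[-0.04,0,0,0,0,0,0.085],[-0.02,0,0,0,0,0,0.085],[0,0,0,0,0,0,0.085]]])

```text
t: 17.33
tool_pos: [0.5875, -0.3525, 0.2086]
tool_rot: [1.224, 1.203, -1.226]
contact_force: [0.5, 0.4, 0.3]
opening: 0.0847
```

Run:
```python
from h import *
im,T=shot('wrist','w5.png')
for t in ['supply','breaker','end_stop']:
    for d in mark_of('wrist',t): print(t,round(d['conf'],2),w(T,d['at']).round(4))
target([.396,-.350,.17],np.radians(-5))
```

```text
supply 0.64 [ 0.5881 -0.3483  0.0037]
breaker 0.86 [ 0.5851 -0.3869  0.0047]
 t 17.53 pos [ 0.5845 -0.3503  0.1992] shift mm [  31.8 -188.     4. ] turn [ 3.8 -0.5  0.8] op 0.0849
```

View pics/w5.png

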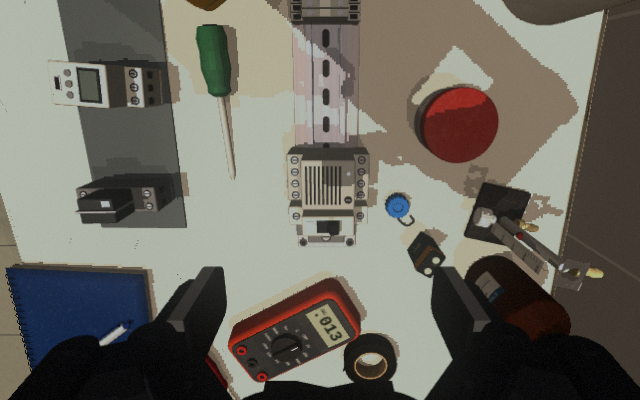

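>>> arm_command(plan=[[[0,-0.034,0,4,-0.5,0.8,0.085],[0,-0.034,0,0,0,0,0.085],[0,-0.034,0,0,0,0,0.085],[0,-0.034,0,0,0,0,0.085],[0,-0.034,0,0,0,0,0.085],[0,-0.018,0,0,0,0,0.085],[0,0,0,0,0,0,0.085],[0,0,0,0,0,0,0.085],[0,0,0,0,0,0,0.085]]])

```text
t: 18.28
tool_pos: [0.3807, -0.3238, 0.1691]
tool_rot: [1.286, 1.216, -1.289]
contact_force: [0.2, -0.3, 0.7]
opening: 0.0851
```

Run:
```python
from h import *
target([.396,-.367,.12],np.radians(-5))
im,T=shot('wrist')
cv2.imwrite('pics/w6.png',cv2.resize(im[130:400,200:480,::-1],None,fx=2,fy=2,interpolation=2)); np.save('T6.npy',T)
for t in ['relay']:
    for d in mark_of('wrist',t): print(t,round(d['conf'],2),w(T,d['at']).round(4))
```

```text
t 18.28 pos [ 0.3807 -0.3238  0.1691] shift mm [47.  21.1 43.1] turn [-0.3 -1.8  2.2] op 0.0851
relay 0.58 [ 3.972e-01 -3.687e-01 -3.000e-04]
```

View pics/w6.png

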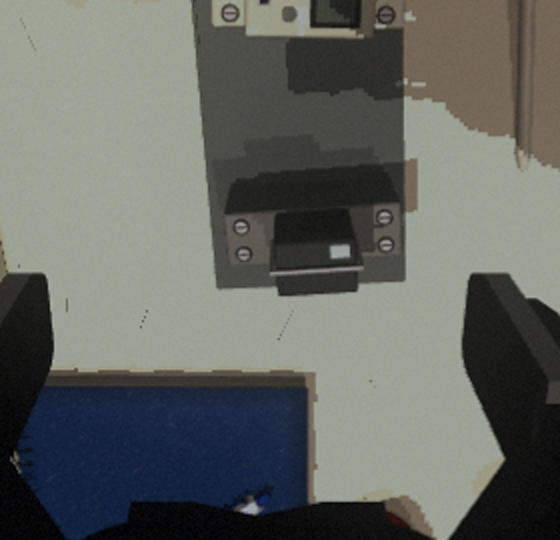

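Run:
```python
from h import *
T=np.load('T6.npy')
def q(L,z):
    P=pix2w('wrist',T,[(200+a/2,130+b/2) for a,b in L],z)[:,:2];e=P[1]+P[2]-P[0]-P[3];g=P[0]+P[1]-P[2]-P[3]
    print(P.mean(0).round(4),np.linalg.norm(e)/2,np.linalg.norm(g)/2,np.degrees(np.arctan2(e[1],e[0])))
q([(275,241),(355,236),(358,291),(278,295)],.0725)
q([(240,227),(384,216),(386,245),(243,254)],.0425)
target([.397,-.368,.09],np.radians(-4))
```

```text
[ 0.3954 -0.3679] 0.02931684823919388 0.021965931421765676 -0.665897668996016
[ 0.3951 -0.3689] 0.05843242500768656 0.012392023437605341 0.019839512172364106
 t 18.38 pos [ 0.3814 -0.324   0.1696] shift mm [77.4 22.6 44.8] turn [-1.3 -1.8  2.1] op 0.0846
```

>>> arm_command(plan=[[[0.02,0.01,0.022,-4.8,-1.8,2.1,0.085],[0.03,0.008,0.022,0,0,0,0.085],[0.015,0,0,0,0,0,0.085],[0,0,0,0,0,0,0.085],[0,0,0,0,0,0,0.085]]])

```text
t: 18.8
tool_pos: [0.4035, -0.3715, 0.1025]
tool_rot: [1.209, 1.204, -1.205]
contact_force: [0.4, -0.0, -0.3]
opening: 0.0847
```

Run:
```python
from h import *
target([.3955,-.368,.050],np.radians(-.5))
```

```text
t 18.8 pos [ 0.4035 -0.3715  0.1025] shift mm [52.5 -8.3 -3.6] turn [ 0.6  0.1 -0.3] op 0.0847
```

>>> arm_command(plan=[[[0.01,-0.008,-0.004,0.5,0,-0.3,0.085],[0.02,0,0,0,0,0,0.085],[0.012,0,0,0,0,0,0.085],[0,0,0,0,0,0,0.085],[0,0,0,0,0,0,0.085]]])

```text
t: 19.22
tool_pos: [0.3974, -0.3678, 0.0626]
tool_rot: [1.21, 1.198, -1.215]
contact_force: [-0.8, 0.3, -0.2]
opening: 0.0854
```

Run:
```python
from h import *
target([.3955,-.368,.050],np.radians(-.5))
```

```text
t 19.22 pos [ 0.3974 -0.3678  0.0626] shift mm [12.6 -2.   0.1] turn [ 0.1  0.4 -0.2] op 0.0854
```

>>> arm_command(plan=[[[0.009,-0.002,0,0,0.3,0,0.085],[0.003,0,0,0,0,0,0.085],[0.001,0,0,0,0,0,0.02],[0,0,0,0,0,0,0.02],[0,0,0,0,0,0,0.02],[0,0,0,0,0,0,0.02],[0,0,0,0,0,0,0.02],[0,0,0,0,0,0,0.02],[0,0,0,0,0,0,0.02],[0,0,0,0,0,0,0.02],[0,0,0,0,0,0,0.02]]])

```text
t: 20.13
tool_pos: [0.3967, -0.3695, 0.0525]
tool_rot: [1.212, 1.196, -1.211]
contact_force: [0.3, 0.1, 0.6]
opening: 0.0294
```

Run:
```python
from h import *
target([.3955,-.368,.050],np.radians(-.5))
```

```text
t 20.13 pos [ 0.3967 -0.3695  0.0525] shift mm [ 2.4 -1.2 -1.5] turn [ 0.1  0.4 -0.4] op 0.0294
```

>>> arm_command(plan=[[[-0.02,0,0,0,0,0,0.02],[-0.04,0,0,0,0,0,0.02],[-0.04,0,0,0,0,0,0.02],[-0.02,0,0,0,0,0,0.02],[0,0,0,0,0,0,0.02],[0,0,0,0,0,0,0.02]]])

```text
t: 20.63
tool_pos: [0.3936, -0.3659, 0.1721]
tool_rot: [1.215, 1.207, -1.212]
contact_force: [-0.6, 0.4, -1.5]
opening: 0.0293
```

Run:
```python
from h import *
target([.586,-.312,.17],np.radians(-1))
```

```text
t 20.63 pos [ 0.3936 -0.3659  0.1721] shift mm [  2.4 192.1 -55.1] turn [ 0.6 -0.1 -0.1] op 0.0293
```

>>> arm_command(plan=[[[0,0.034,-0.01,0.5,0,0,0.02],[0,0.034,-0.01,0,0,0,0.02],[0,0.034,-0.01,0,0,0,0.02],[0,0.034,-0.01,0,0,0,0.02],[0,0.034,-0.01,0,0,0,0.02],[0,0.02,-0.005,0,0,0,0.02],[0,0,0,0,0,0,0.02],[0,0,0,0,0,0,0.02],[0,0,0,0,0,0,0.02]]])

```text
t: 21.38
tool_pos: [0.5844, -0.3065, 0.1476]
tool_rot: [1.225, 1.23, -1.232]
contact_force: [-1.5, 0.6, -1.2]
opening: 0.0294
```

Run:
```python
from h import *
im,T=shot('wrist')
o=ctrl.get_obs()['tool_pos']
for t in ['relay','supply']:
    for d in mark_of('wrist',t): print(t,round(d['conf'],2),w(T,d['at']).round(4),w(T,d['at']).round(4)-o)
target([.586,-.312,.09],np.radians(-1))
```

```text
relay 0.75 [ 0.5844 -0.3021  0.0983] [ 0.00067394  0.00436728 -0.04890655]
 t 21.53 pos [ 0.584  -0.3073  0.149 ] shift mm [58.8  3.3  5.6] turn [-0.2 -0.9  1.2] op 0.0293
```

>>> arm_command(plan=[[[0.015,0.002,0.004,-0.2,-0.9,1.2,0.02],[0.025,0,0,0,0,0,0.02],[0.012,0,0,0,0,0,0.02],[0,0,0,0,0,0,0.02],[0,0,0,0,0,0,0.02]]])

```text
t: 21.95
tool_pos: [0.5834, -0.315, 0.0989]
tool_rot: [1.225, 1.192, -1.224]
contact_force: [-0.4, 0.2, -1.2]
opening: 0.0289
```

Run:
```python
from h import *
target([.586,-.3125,.0545],np.radians(-1))
```

```text
t 21.95 pos [ 0.5834 -0.315   0.0989] shift mm [44.4  2.3 -2.7] turn [-0.3  0.2 -0.3] op 0.0289
```

>>> arm_command(plan=[[[0.004,0.002,-0.003,-0.3,0.2,-0.3,0.02],[0.015,0,0,0,0,0,0.02],[0.013,0,0,0,0,0,0.02],[0,0,0,0,0,0,0.02],[0,0,0,0,0,0,0.02]]])

```text
t: 22.37
tool_pos: [0.5871, -0.3134, 0.0679]
tool_rot: [1.221, 1.196, -1.221]
contact_force: [-0.1, -0.5, -1.4]
opening: 0.029
```

Run:
```python
from h import *
target([.586,-.3125,.0545],np.radians(-1)); print(ctrl.get_obs()['contact_force'])
```

```text
t 22.37 pos [ 0.5871 -0.3134  0.0679] shift mm [13.4 -1.2 -1. ] turn [-0.   0.2 -0.2] op 0.029
[-0.13348383 -0.47328794 -1.36135499]
```

>>> arm_command(plan=[[[0.004,-0.001,-0.001,0,0.2,-0.2,0.02],[0.005,0,0,0,0,0,0.02],[0.004,0,0,0,0,0,0.02],[0.003,0,0,0,0,0,0.02],[0.003,0,0,0,0,0,0.02],[0.002,0,0,0,0,0,0.02]]])

```text
t: 22.87
tool_pos: [0.5876, -0.3132, 0.0545]
tool_rot: [1.221, 1.202, -1.222]
contact_force: [-3.0, 1.5, 3.0]
opening: 0.0288
```

>>> arm_command(plan=[[[0.001,0,0,0,0,0,0.02],[0,0,0,0,0,0,0.085],[0,0,0,0,0,0,0.085],[0,0,0,0,0,0,0.085],[0,0,0,0,0,0,0.085],[0,0,0,0,0,0,0.085],[0,0,0,0,0,0,0.085],[-0.01,0,0,0,0,0,0.085],[-0.04,0,0,0,0,0,0.085],[-0.04,0,0,0,0,0,0.085],[-0.03,0,0,0,0,0,0.085],[0,0,0,0,0,0,0.085],[0,0,0,0,0,0,0.085]]])

```text
t: 23.95
tool_pos: [0.5872, -0.3128, 0.1795]
tool_rot: [1.221, 1.204, -1.223]
contact_force: [-0.2, -0.3, -0.5]
opening: 0.0848
```

Run:
```python
from h import *
im,T=shot('wrist')
for t in ['relay','supply','breaker']:
    for d in mark_of('wrist',t): print(t,round(d['conf'],2),w(T,d['at']).round(4))
target([.4013,-.257,.17],np.radians(-5.5))
```

```text
relay 0.97 [ 0.5883 -0.3126  0.0071]
supply 0.8 [ 0.5869 -0.3505  0.0064]
 t 24.15 pos [ 0.586  -0.312   0.1759] shift mm [   7.3 -185.6  -51.9] turn [ 4.5 -0.2  0.4] op 0.0847
```

>>> arm_command(plan=[[[0,-0.034,-0.007,4.5,0,0.4,0.085],[0,-0.034,-0.007,0,0,0,0.085],[0,-0.034,-0.007,0,0,0,0.085],[0,-0.034,-0.007,0,0,0,0.085],[0,-0.034,-0.007,0,0,0,0.085],[0,-0.01,0,0,0,0,0.085],[0,0,0,0,0,0,0.085],[0,0,0,0,0,0,0.085],[0,0,0,0,0,0,0.085]]])

```text
t: 24.9
tool_pos: [0.3957, -0.2536, 0.1552]
tool_rot: [1.287, 1.2, -1.291]
contact_force: [-0.1, 0.8, 0.1]
opening: 0.0851
```

Run:
```python
from h import *
target([.4015,-.270,.09],np.radians(-5.5))
im,T=shot('wrist')
cv2.imwrite('pics/w7.png',cv2.resize(im[130:400,200:480,::-1],None,fx=2,fy=2,interpolation=2)); np.save('T7.npy',T)
for t in ['logger']:
    for d in mark_of('wrist',t): print(t,round(d['conf'],2),w(T,d['at']).round(4))
```

```text
t 24.9 pos [ 0.3957 -0.2536  0.1552] shift mm [64.6  9.3 17.3] turn [-0.2 -1.3  1.7] op 0.0851
logger 0.66 [ 0.399  -0.2653  0.0011]
```

View pics/w7.png

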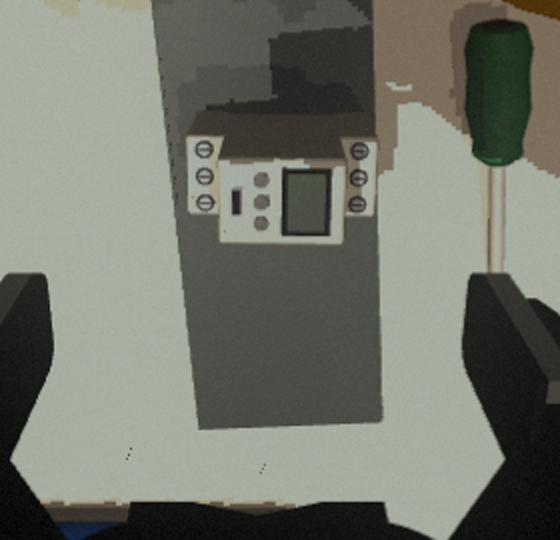

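Only the logger is left on the mat; nose corners in the crop at about (221,160), (342,162), (343,245), (220,241).

Run:
```python
from h import *
T=np.load('T7.npy')
L=[(221,159),(342,162),(343,244),(220,242)]
P=pix2w('wrist',T,[(200+a/2,130+b/2) for a,b in L],.0685)[:,:2];e=P[1]+P[2]-P[0]-P[3];g=P[0]+P[1]-P[2]-P[3]
print(P.mean(0).round(4),np.linalg.norm(e)/2,np.linalg.norm(g)/2,np.degrees(np.arctan2(e[1],e[0])))
```

```text
[ 0.4005 -0.269 ] 0.041888071956584026 0.030357735588601456 -6.162568803114316
```

>>> arm_command(plan=[[[0.01,0.005,0.01,-0.2,-1.3,1.7,0.085],[0.025,0,0,0,0,0,0.085],[0.015,0,0,0,0,0,0.085],[0,0,0,0,0,0,0.085],[0,0,0,0,0,0,0.085]]])

```text
t: 25.42
tool_pos: [0.4058, -0.2671, 0.1059]
tool_rot: [1.277, 1.158, -1.274]
contact_force: [0.1, 0.3, 0.9]
opening: 0.0851
```

Run:
```python
from h import *
target([.4015,-.270,.049],np.radians(-5.5))
```

```text
t 25.42 pos [ 0.4058 -0.2671  0.1059] shift mm [56.9 -4.4  3.1] turn [ 0.2  0.2 -0.3] op 0.0851
```

>>> arm_command(plan=[[[0.01,-0.004,0.003,0.4,0.2,-0.3,0.085],[0.02,0,0,0,0,0,0.085],[0.016,0,0,0,0,0,0.085],[0,0,0,0,0,0,0.085],[0,0,0,0,0,0,0.085]]])

```text
t: 25.83
tool_pos: [0.405, -0.2733, 0.0622]
tool_rot: [1.281, 1.154, -1.279]
contact_force: [0.3, -0.1, 0.2]
opening: 0.085
```

Run:
```python
from h import *
target([.401,-.2695,.049],np.radians(-5.8))
```

```text
t 25.83 pos [ 0.405  -0.2733  0.0622] shift mm [13.2 -4.4 -3.4] turn [ 0.1  0.2 -0.3] op 0.085
```

>>> arm_command(plan=[[[0.009,-0.004,-0.003,0,0.2,-0.3,0.085],[0.003,0,0,0,0,0,0.085],[0.001,0,0,0,0,0,0.03],[0,0,0,0,0,0,0.03],[0,0,0,0,0,0,0.03],[0,0,0,0,0,0,0.03],[0,0,0,0,0,0,0.03],[0,0,0,0,0,0,0.03],[0,0,0,0,0,0,0.03],[0,0,0,0,0,0,0.03],[0,0,0,0,0,0,0.03]]])

```text
t: 26.75
tool_pos: [0.4032, -0.2718, 0.0527]
tool_rot: [1.281, 1.153, -1.28]
contact_force: [1.1, -0.1, -0.8]
opening: 0.0429
```

>>> arm_command(plan=[[[-0.02,0,0,0,0,0,0.03],[-0.04,0,0,0,0,0,0.03],[-0.04,0,0,0,0,0,0.03],[-0.03,0,0,0,0,0,0.03],[0,0,0,-5,0,0,0.03],[0,0,0,0,0,0,0.03]]])

```text
t: 27.25
tool_pos: [0.4001, -0.2689, 0.1845]
tool_rot: [1.216, 1.208, -1.216]
contact_force: [-0.1, 0.4, -1.1]
opening: 0.0431
```

Run:
```python
from h import *
target([.587,-.276,.17],np.radians(-1))
```

```text
t 27.25 pos [ 0.4001 -0.2689  0.1845] shift mm [ 14.2 187.    5.5] turn [ 0.5 -0.1  0.1] op 0.0431
```

>>> arm_command(plan=[[[0,0.033,0.002,0.5,0,0,0.03],[0,0.033,0.002,0,0,0,0.03],[0,0.033,0.002,0,0,0,0.03],[0,0.033,0.002,0,0,0,0.03],[0,0.033,0.001,0,0,0,0.03],[0,0.018,0,0,0,0,0.03],[0,0,0,0,0,0,0.03],[0,0,0,0,0,0,0.03],[0,0,0,0,0,0,0.03]]])

```text
t: 28.0
tool_pos: [0.5868, -0.2797, 0.1733]
tool_rot: [1.236, 1.206, -1.243]
contact_force: [-0.2, 0.3, -1.3]
opening: 0.0428
```

Run:
```python
from h import *
im,T=shot('wrist')
o=ctrl.get_obs()['tool_pos']
for t in ['logger','relay']:
    for d in mark_of('wrist',t): print(t,round(d['conf'],2),w(T,d['at']).round(4),w(T,d['at']).round(4)-o)
target([.5868,-.280,.1],np.radians(-1))
```

```text
logger 0.55 [ 0.5848 -0.2752  0.1219] [-0.00149019  0.00450024 -0.05118903]
relay 0.29 [ 4.963e-01 -2.868e-01  3.000e-04] [-0.08999019 -0.00709976 -0.17278903]
 t 28.15 pos [ 0.5864 -0.28    0.1742] shift mm [74.2  1.3  0.4] turn [-1.1 -0.4  0.7] op 0.0431
```

>>> arm_command(plan=[[[0.015,0,0,-1.1,-0.4,0.7,0.03],[0.03,0,0,0,0,0,0.03],[0.025,0,0,0,0,0,0.03],[0,0,0,0,0,0,0.03],[0,0,0,0,0,0,0.03]]])

```text
t: 28.57
tool_pos: [0.5847, -0.2821, 0.1074]
tool_rot: [1.225, 1.19, -1.223]
contact_force: [0.7, -0.0, 0.2]
opening: 0.0432
```

Run:
```python
from h import *
target([.5868,-.280,.0547],np.radians(-1))
```

```text
t 28.57 pos [ 0.5847 -0.2821  0.1074] shift mm [52.7  1.7 -2.4] turn [-0.3  0.3 -0.4] op 0.0432
```

>>> arm_command(plan=[[[0.005,0.002,-0.003,-0.3,0.3,-0.4,0.03],[0.02,0,0,0,0,0,0.03],[0.013,0,0,0,0,0,0.03],[0,0,0,0,0,0,0.03],[0,0,0,0,0,0,0.03]]])

```text
t: 28.98
tool_pos: [0.5898, -0.2811, 0.0757]
tool_rot: [1.222, 1.192, -1.218]
contact_force: [0.3, -1.1, -0.8]
opening: 0.0429
```

Run:
```python
from h import *
target([.5868,-.280,.0547],np.radians(-1)); print(ctrl.get_obs()['contact_force'])
```

```text
t 28.98 pos [ 0.5898 -0.2811  0.0757] shift mm [21.  -3.2 -1.2] turn [ 0.   0.3 -0.5] op 0.0429
[ 0.26441116 -1.10432615 -0.84291256]
```

>>> arm_command(plan=[[[0.008,-0.003,-0.001,0,0.3,-0.5,0.03],[0.004,0,0,0,0,0,0.03],[0.004,0,0,0,0,0,0.03],[0.004,0,0,0,0,0,0.03],[0.003,0,0,0,0,0,0.03],[0.002,0,0,0,0,0,0.03]]])

```text
t: 29.48
tool_pos: [0.588, -0.2818, 0.0543]
tool_rot: [1.22, 1.199, -1.223]
contact_force: [-0.3, 0.1, -0.7]
opening: 0.0433
```

>>> arm_command(plan=[[[0.002,0,0,0,0,0,0.03],[0.003,0,0,0,0,0,0.03],[0.002,0,0,0,0,0,0.03]]])

```text
t: 29.73
tool_pos: [0.5882, -0.282, 0.0542]
tool_rot: [1.219, 1.203, -1.224]
contact_force: [-4.8, 2.4, 5.5]
opening: 0.0434
```

Seated (contact at the expected height). Release and lift.

>>> arm_command(plan=[[[0,0,0,0,0,0,0.085],[0,0,0,0,0,0,0.085],[0,0,0,0,0,0,0.085],[0,0,0,0,0,0,0.085],[0,0,0,0,0,0,0.085],[-0.01,0,0,0,0,0,0.085],[-0.04,0,0,0,0,0,0.085],[-0.04,0,0,0,0,0,0.085],[-0.04,0,0,0,0,0,0.085],[-0.04,0,0,0,0,0,0.085],[-0.03,0,0,0,0,0,0.085],[0,0,0,0,0,0,0.085],[0,0,0,0,0,0,0.085]]])

```text
t: 30.82
tool_pos: [0.588, -0.2809, 0.2643]
tool_rot: [1.221, 1.203, -1.223]
contact_force: [0.2, 0.8, -0.9]
opening: 0.0848
```

```bash
python3 b.py w8.png
```

```text
[ 0.5884 -0.2812  0.2651]
terminal_strip 0.68 [ 0.5895 -0.2099  0.0071]
breaker 0.62 [ 0.5844 -0.3892  0.0056]
supply 0.65 [ 0.5868 -0.3506  0.0044]
relay 0.66 [ 0.5886 -0.3115  0.0067]
logger 0.58 [ 0.5855 -0.2776  0.0031]
screwdriver_c 0.61 [ 0.4976 -0.2881  0.0031]
bench_mat 0.94 [ 3.989e-01 -2.949e-01  1.000e-04]
```

View pics/w8.png

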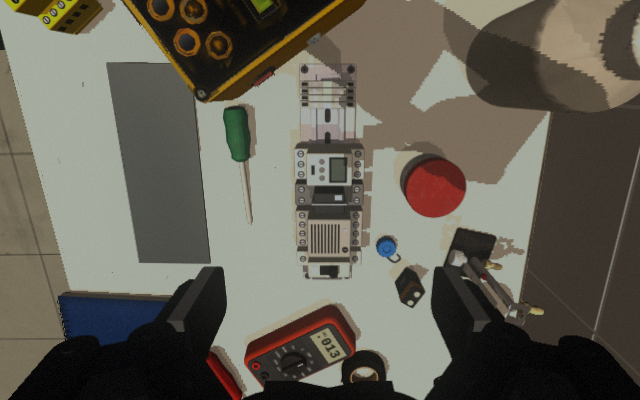

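Run:
```python
from h import *
im,T=shot('top')
for t in ['end_stop','terminal_strip','breaker','supply','relay','logger','screwdriver_c']:
    for d in mark_of('top',t)[:2]: print(t,round(d['conf'],2),w(T,d['at']).round(4))
cv2.imwrite('pics/t2.png',cv2.resize(im[100:260,180:360,::-1],None,fx=4,fy=4,interpolation=2)[:600])
```

```text
end_stop 0.57 [ 0.5862 -0.4086  0.009 ]
terminal_strip 0.7 [ 0.5884 -0.209   0.004 ]
breaker 0.74 [ 5.841e-01 -3.851e-01 -1.000e-04]
supply 0.84 [ 3.233e-01 -1.047e-01 -2.000e-04]
supply 0.81 [ 0.5843 -0.3525  0.0022]
relay 0.79 [ 0.5865 -0.3114  0.0024]
relay 0.75 [ 0.4337 -0.7224 -0.0009]
logger 0.74 [ 0.5875 -0.2749  0.0023]
logger 0.66 [ 5.871e-01 -3.098e-01 -4.000e-04]
screwdriver_c 0.81 [ 0.4891 -0.2947 -0.0083]
```

View pics/t2.png

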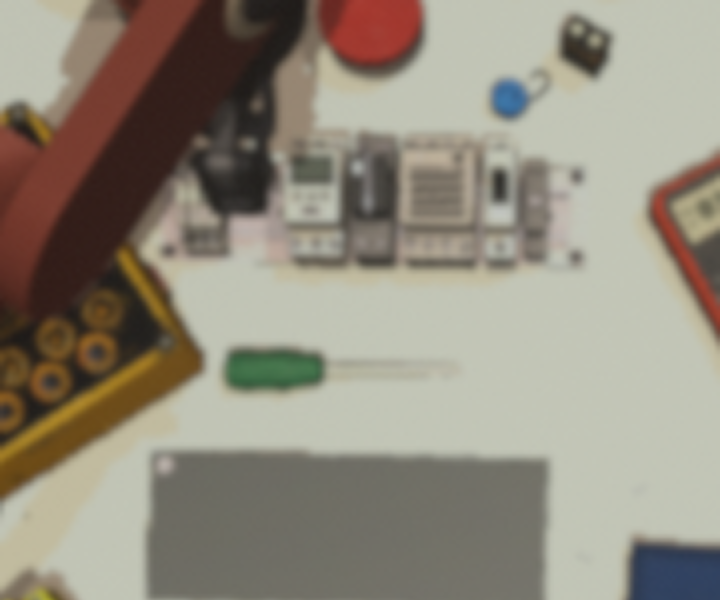

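The top view shows the row end stop, breaker, supply, relay, logger with small gaps (about 4–8 mm), and the screwdriver in its place. Handing in.

```bash
python3 -c "
from h import *
print(finish_job())"
```

```text
the job is handed in; nothing more can be done
None
```

All four modules are on the rail in the order end stop, breaker, power supply, relay, logger, and the job is handed in at about 31 s of the 86 s allowed. `finish_job` gave no verdict.

- **Seating:** each module met resistance at the expected fully-down height (2.4 to 6 N). The fingers were open and the arm was well above the rail at hand-in.
- **Spacing:** the estimated gaps are about 4–8 mm from the end stop to the breaker and from each module to the next, against the 15 mm limit. The last marks put all four within about 3 mm of the rail's centre line.
- **Squareness:** I judged tilt and squareness only from the last pictures, where everything looks straight and flush.
- **Screwdriver:** its last measured position matches the first to within the network's error of about 4 mm, so it was not moved.
- **Disagreements:** the wrist and top cameras differed by up to about 4 mm on the breaker's position (y -0.389 against -0.385). The detector also reported a second "logger" at the relay's position and matched yellow look-alikes elsewhere. I discarded those against the picture.

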